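Pin the slipway carriage home with a ball-lock pin

TASK

Run the carriage with the half-built ship fully home into the fork at the end of its board, then take the ball-lock pin (the one with a push button on its round head, not the T-handled drift pin) from the rack and lock the carriage with it: push the pin down by its button through fork and tongue until its collar sits on the fork, and let go so that the button springs out and the balls lock underneath. Press firmly but do not force the pin, and leave the drift pin and the other things on the bench where they are.

Things in the scene. Friction and masses are not known exactly. Their poses are not given: they have to be found in the camera images.
- fork_hole (a point): Centre of the 20 mm round hole in the top face of the aluminium fork, 99 mm above the bench. Fork 60 x 84 mm in plan, fixed at the end of a plywood board 620 x 130 mm, with two level plates 12 mm thick, 14 mm apart, one vertical hole through both; 49 mm free space below them. x axis: level along the board, the way the carriage runs home (ship on the -x side); z up.
- carriage (a joint): Travel of the carriage along the board in m: 0 furthest out, 0.100 fully home at its hard stop. About 3 N of friction; it stays where it is left. It carries a pale wooden hull 270 mm long (highest point 120 mm above the bench) and, towards the fork, a level aluminium tongue 44 mm wide, 10 mm thick, top 85 mm above the bench, whose 20 mm hole lies under the fork's hole only at 0.100.
- carriage_handle (a point): Middle of the upright round wooden handle on the tongue, 110 mm above the bench: 22 mm thick (28 mm in its lowest 7 mm), 50 mm tall, top 135 mm above the bench. 85 mm behind the tongue's hole, 70 mm before the ship's bow. Axes as for the fork's hole.
- rack_top (a point): Centre of the top face of the wooden pin rack, a fixed block 70 mm (its x) by 170 mm (its y) and 88 mm high, with two 30 mm holes 90 mm apart along its y. The two pins hang upright in it by their collars, in either order.
- pin_grip (a point): Middle of the round head of the steel ball-lock pin, the place to hold it; z axis from tip to button. Pin 134 mm long, about 190 g, upright in the rack. Head 26 mm thick, 20 mm up and down from this point; push button 18 mm thick above it, its top 30 mm above this point. Collar 40 mm across and 6 mm thick under the head; 18 mm shank below.
- pin_collar (a point): Centre of the underside of the pin's collar, 26 mm below pin_grip, z towards the button. The shank under it is 78 mm long. When the pin is fully in, this face sits on the fork's top face and the balls lie below the lower plate, with 2 mm of play.
- pin_tip (a point): Tip of the ball-lock pin, on its axis, 104 mm below pin_grip; the last 8 mm are a cone, 10 mm across at the tip. With its balls out the pin enters the fork's hole only 30 mm and then stands there by itself on its balls, nose in top plate and tongue.
- pin_button (a joint): How far the pin's button is pressed in, m: 0 out, 0.008 fully in (still 2 mm proud of the head). Spring: about 3 N at first, 8.5 N fully in. Pressing it draws the balls in; only while it is held down does the pin slide through the holes, and pushing on the button itself carries the pin down.
- pin_ball_a (a joint): How far one of the two locking balls is drawn into the shank, m: 0 out (4 mm proud, 26 mm across both, too wide for the 20 mm holes), 0.005 fully in. Moves with the button. The balls sit on opposite sides of the shank, 30 to 38 mm above the tip.
- pin_ball_b (a joint): The same for the other ball.
- drift_mid (a point): Middle of the drift pin's shank, 60 mm above its tip. Same shank and collar as the ball-lock pin, but a plain T-handle with a cross bar 60 mm long and 14 mm thick, top 118 mm above its tip, no button and no balls. To be left in the rack.
- glue_mid (a point): Middle of an upright white glue bottle, 52 mm across, 130 mm tall. Bystander.
- sander_mid (a point): Middle of a cork sanding block 110 x 55 x 28 mm lying on the bench. Bystander.
- offcut_mid (a point): Middle of a wooden offcut 90 x 35 x 35 mm. Bystander.
- jar_mid (a point): Middle of a closed jar of brass fittings, 60 mm across, 70 mm tall. Bystander.
- screwdriver_grip (a point): Grip of a wood-handled screwdriver 190 mm long, lying on the bench. Bystander.
Not all that is in view belongs to the job. Leave any green look-alike of the part that bears pin_grip alone.

How it is judged:
On the way, in this order (a step that is already met when the one before it is completed fails the run):
1. the carriage is fully home (value of joint carriage above 0.0965 m), for 0.2 s.
2. with the carriage home, the nose of the ball-lock pin is in the fork's hole (value of joint carriage above 0.0965 m and horizontal distance between pin_tip and fork_hole below 0.006 m and z of pin_tip in the frame of fork_hole below -0.015 m), for 0.1 s.
At the end, for the whole second after the job is handed in: The carriage is home (joint above 0.0965 m), the ball-lock pin stands upright (within 0.06 rad) through fork and tongue with its collar within 3 mm of the fork's top face and centred on the hole within 3 mm, its button out (pressed less than 1.5 mm) and both balls out (drawn in less than 1.2 mm) (value of joint carriage above 0.0965 m and horizontal distance between pin_collar and fork_hole below 0.003 m and z of pin_collar in the frame of fork_hole below 0.003 m and angle between the z axis of pin_collar and the z axis of fork_hole, either way round below 0.06 rad and value of joint pin_button below 0.0015 m and value of joint each of pin_ball_a, pin_ball_b below 0.0012 m); the robot touches nothing.
It fails at once if the drift pin is taken out or shoved about (moved over 30 mm) (distance of drift_mid from where it was at the start of the episode above 0.03 m).
It fails at once if a bystander is shoved over 30 mm (distance of any of glue_mid, sander_mid, offcut_mid, jar_mid, screwdriver_grip from where it was at the start of the episode above 0.03 m).
It fails at once if the button is pressed with brute force, over 80 N (contact force between the fingers and pin_button above 80 N).
It also fails if it takes over 64 s, if anything falls off the work surface, if the arm or the gripper's body presses on something with over 40 N, if the wrist force passes 120 N, or if a joint passes its speed limit or range.

ROBOT

A 7-joint arm with a two-finger parallel gripper is mounted at the origin on the work surface. World frame = base frame: x ahead of the robot, y to its left, z up, the work surface at z = 0. Lengths are in m, angles in rad, forces in N, time in s.
With the tool pointing down it reaches from about 0.4 to 0.85 m from the base axis. Payload 10.4 kg.
Tool frame: the origin (TCP) lies at the very end of the fingers, on their centre line; the grasp point (between the pads) lies 19 mm behind it; z points along the fingers, y is the direction in which the jaws open and shut (so a half turn about z gives the same grasp; the last joint's range is limited). The gripper opens to 87 mm and grips with 3 to 60 N. Pads are 19 mm wide; open, the fingers measure 117 mm over their backs; the gripper's body (75 mm by 190 mm) begins 51 mm behind the grasp point.
Start: joints at [1.198, 0.332, -0.065, 1.46, 0.022, 1.35, -0.088], TCP at [0.214, -0.587, 0.223] pointing down, gripper open.
Joint ranges: [-2.6, 2.6], [-0.5, 2.12], [-1.47, 1.34], [0.16, 2.42], [-1.27, 4.41], [0.06, 2.06], [-2.6, 2.6]. Speed limits (rad/s): [2.22, 2.22, 2.79, 2.79, 3.14, 3.14, 3.14].

INTERFACE

Orientations are given as a unit quaternion [x, y, z, w].
In Python, from bench import r gives the robot as it stands.
- The arm moves only by the tool move_arm, never from a script. Its argument "deltas" is a list of rows, each a list of 5 numbers: the gripper's target within -1 to 1 (fully open at 1, half-way at 0, shut at -1), then the shift along the tool's x, y, z as a fraction of full scale, then the turn about the tool's z as a fraction of full scale. A call has 1 to 12 rows; each row shifts and turns the commanded pose from where the row before left it, along the tool's axes as they then stand; what a row does not reach is not made up. Full scale, the value 1, is 2.5 cm for a shift and 90 degrees for a turn. A row lasts 1/12 s, in which the tool goes at most 41.7 mm and 7.16 degrees, less where a joint would pass 70% of its speed; a pose out of reach is approached as far as the arm can. A call with a number of a shift or a turn outside -1 to 1 is refused whole. A call with a gripper value outside its range is refused whole. The fingers move at their own pace and stop on an object; "squeeze" is the grip in N (left out, the last holds). Time passes only in rows, so rows that do not move let the fingers close. It gives the time, the measured TCP pose, the force and the opening at its end, in the units of the state.
- r.read_state(): the state, without advancing time (a new reading comes with each control period).
- r.camera(name): name is "scene" or "top"; returns the picture (480x640x3 uint8, red, green, blue); there is no depth.
- r.camera_info(name): a dict with "K" (3x3 intrinsics, pixels), "R" (3x3) and "t" (3): a world point X has camera coordinates R X + t. Camera axes: x right, y down, z forward; pixel columns grow to the right and rows downward; lengths in m; the calibration is good to about 2 mm. A picture is of the moment at which its call begins. camera_info takes no time and is no camera call.
- r.close_job(): hands the job in, once; it reports no verdict.
Trained networks look in the newest picture that a camera, given by its name, has taken for a name from the list of things; names that differ only in an ending like _2 or _b are one class to them, and where a whole thing is asked for, a point or a joint stands for the part that bears it (a point fixed in the world has none). Each returns a list of dicts, best first, with "confidence" (0 to 1); they miss things now and then, are a little off and sometimes report something else, mostly with a low value. They report only what shows in the picture. A call takes as long as a camera call. They do not tell look-alikes from the thing itself.
- r.boxes_of(camera, label): "position" ([x, y, z] in m, in the coordinates of the camera as it stood for that picture, good to about 4 mm: the middle of the surface that is visible of it).
- r.tip_of(camera, label): "position" ([x, y, z] in m, in the coordinates of the camera as it stood for that picture, good to about 4 mm: a listed point, or the origin of a listed thing).
The state is a dict: "time": time; "joint_positions": joint angles; "joint_vel": joint speeds; "joint_torque": joint torques, N m; "ee_pos": TCP position; "eef_rot": TCP orientation; "ft_force": force on the tool from outside, world axes, zero at the start; "torque": the same for the moment, N m; "width": finger opening in m.
Only numpy, scipy, OpenCV 4.12 (cv2) and the standard library are available. Lean on these libraries where they do the work, as an engineer would, in place of code of your own. Each camera call takes 0.05 s, during which the arm holds its last target.

## Working session

There is one attempt and no reset: what is moved stays moved. The work goes in short steps, Python scripts to look and compute and a tool call to move; the robot and the scene stay as the last step left them, time stands still between calls to the robot, and variables do not carry over. Pictures are saved under pics/ and viewed, and the job is handed in when it is done.

Besides the shell and the picture viewer there is one more tool, called after "Request:" as a command line: name --pt "numbers of a row" for each row, then --argument value for the rest. move_arm: Moves the arm, as the interface text tells. Shift numbers are shares of 2.5 cm and turn numbers shares of 90 degrees, none past 1 either way. Its arguments: {"type":"object","properties":{"deltas":{"type":"array","items":{"type":"array","items":{"type":"number"}}},"squeeze":{"type":"number"}},"required":["deltas"]}

```bash
ls; mkdir -p pics; cat > h.py <<'E'
from bench import r
import numpy as np, cv2
def look(cam,name):
    im=r.camera(cam); cv2.imwrite('pics/'+name,cv2.cvtColor(im,cv2.COLOR_RGB2BGR)); return im
def w(cam,p):
    i=r.camera_info(cam); return np.array(i['R']).T@(np.array(p)-np.array(i['t']))
def px(cam,X):
    i=r.camera_info(cam); c=np.array(i['K'])@(np.array(i['R'])@np.array(X)+np.array(i['t'])); return c[:2]/c[2]
def ray(cam,uv,z):
    i=r.camera_info(cam);R=np.array(i['R']);t=np.array(i['t'])
    d=R.T@np.linalg.inv(np.array(i['K']))@np.array([uv[0],uv[1],1.]);o=-R.T@t
    return o+d*(z-o[2])/d[2]
E
python3 - <<'E'
from h import *
s=r.read_state();print(s['ee_pos'],s['eef_rot'],s['time'],s['ft_force'])
for c in('scene','top'):
    look(c,c+'0.png')
    for l in ['fork_hole','carriage_handle','rack_top','pin_grip','pin_tip','drift_mid','pin_collar']:
        for d in r.tip_of(c,l)[:3]: print(c,l,round(d['confidence'],2),np.round(w(c,d['position']),4))
print(r.read_state()['time'])
E
```

```text
pics
[ 0.21402749 -0.58677977  0.22173955] [ 9.84745336e-01  1.74000294e-01 -1.54654678e-04 -7.04940498e-04] 0.0 [-0.44210602  0.35274634  1.06494047]
scene carriage_handle 0.66 [0.5442 0.1404 0.1089]
scene rack_top 0.63 [ 0.4666 -0.3165  0.0853]
scene pin_grip 0.89 [ 0.4616 -0.3633  0.1087]
scene pin_grip 0.76 [ 0.4406 -0.4611  0.1042]
scene pin_tip 0.78 [ 0.4435 -0.4576 -0.0024]
scene pin_tip 0.29 [ 0.6703 -0.3855  0.0112]
scene drift_mid 0.9 [ 0.4755 -0.2739  0.0659]
scene drift_mid 0.23 [0.7166 0.0585 0.0314]
scene pin_collar 0.87 [ 0.441  -0.4598  0.0757]
scene pin_collar 0.55 [ 0.4592 -0.3618  0.0847]
scene pin_collar 0.33 [ 0.67   -0.3851  0.0091]
top fork_hole 0.83 [ 0.5329 -0.0207  0.0958]
top carriage_handle 0.81 [0.5418 0.1364 0.109 ]
top rack_top 0.61 [ 0.4645 -0.3241  0.0873]
top pin_grip 0.76 [ 0.4373 -0.4598  0.1026]
top pin_grip 0.71 [ 0.4614 -0.3647  0.1147]
top pin_grip 0.65 [ 0.3569 -0.2798  0.0167]
top pin_tip 0.7 [ 0.4408 -0.4615  0.0036]
top drift_mid 0.76 [ 0.4759 -0.2742  0.0698]
top pin_collar 0.64 [ 0.439  -0.4606  0.0756]
0.8
```

View pics/scene0.png

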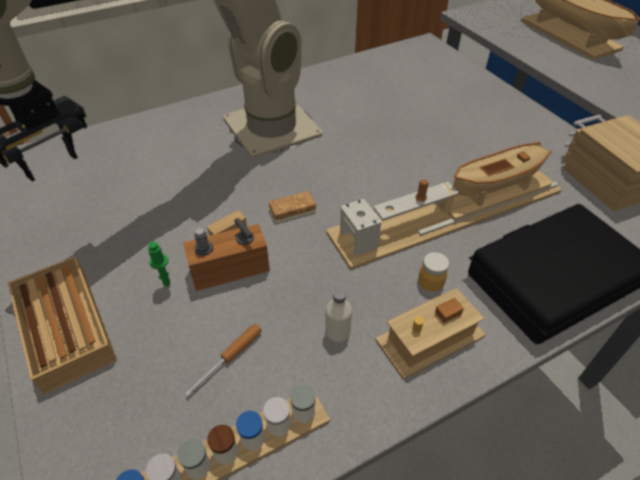

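View pics/top0.png

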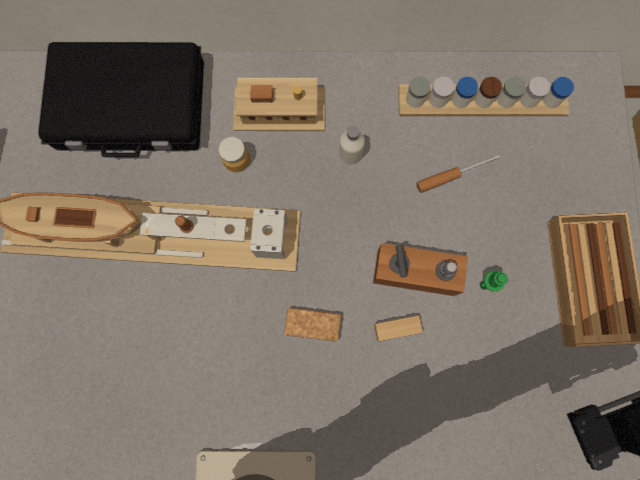

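The scene image shows the rack with the steel pin at about (201,236), the drift pin at (243,228) and the green look-alike at (158,262). In the top view, the fork hole is at (267,231), the handle at (184,224) and the steel pin at (449,268). I'll refine these from enlarged crops.

```bash
python3 - <<'E'
from h import *
t=cv2.imread('pics/top0.png');s=cv2.imread('pics/scene0.png')
a=cv2.resize(t[195:275,130:310],None,fx=4,fy=4,interpolation=cv2.INTER_CUBIC)
b=cv2.resize(t[235:300,370:510],None,fx=5,fy=5,interpolation=cv2.INTER_CUBIC)
cv2.imwrite('pics/a.png',a);cv2.imwrite('pics/b.png',b)
c=cv2.resize(s[170:290,140:290],None,fx=5,fy=5,interpolation=cv2.INTER_CUBIC);cv2.imwrite('pics/c.png',c)
d=cv2.resize(s[140:260,325:475],None,fx=5,fy=5,interpolation=cv2.INTER_CUBIC);cv2.imwrite('pics/d.png',d)
for c in('top','scene'):
  i=r.camera_info(c);print(c,-np.array(i['R']).T@i['t'],i['K'][0])
  for n,p in dict(fork=[.533,-.021,.099],handle=[.543,.138,.135],pin=[.4615,-.364,.144]).items(): print(n,px(c,p))
E
```

```text
top [ 0.31465063 -0.14215775  1.15673941] [557.61439908   0.         325.98437731]
fork [267.01895404 231.13350326]
handle [180.57172393 221.73518317]
pin [450.66159973 265.11345314]
scene [ 1.20742199 -0.48879064  0.8886043 ] [504.03146193   0.         315.14369968]
fork [359.11914921 211.90645737]
handle [421.81954646 179.95643779]
pin [199.36343906 230.62270787]
```

View pics/a.png

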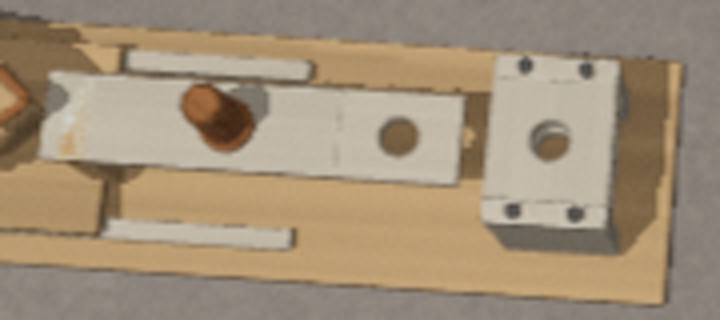

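View pics/b.png

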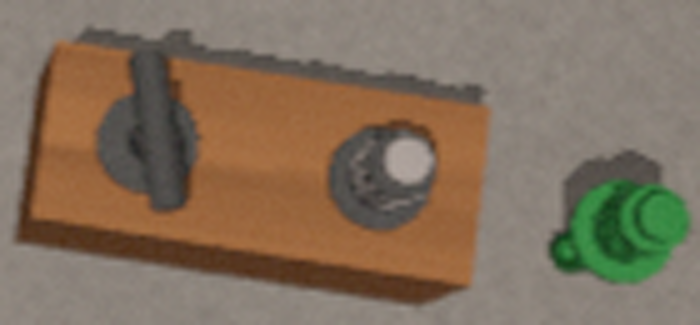

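View pics/c.png

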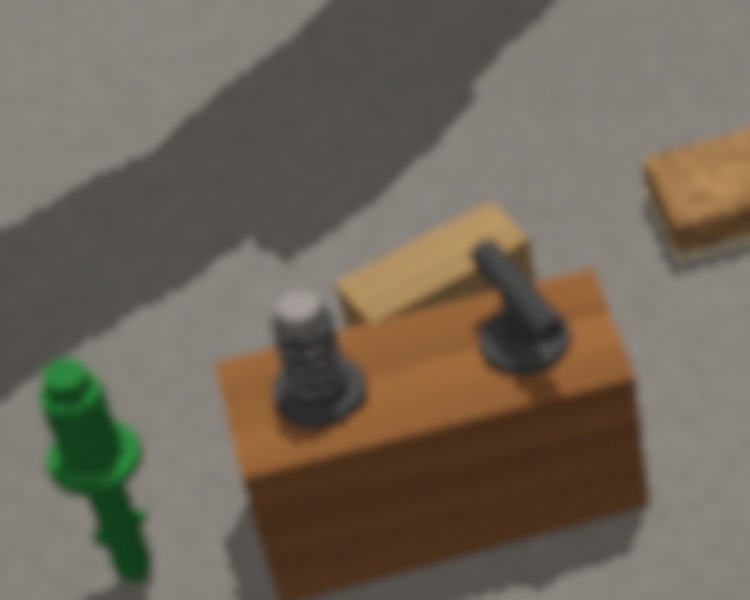

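View pics/d.png

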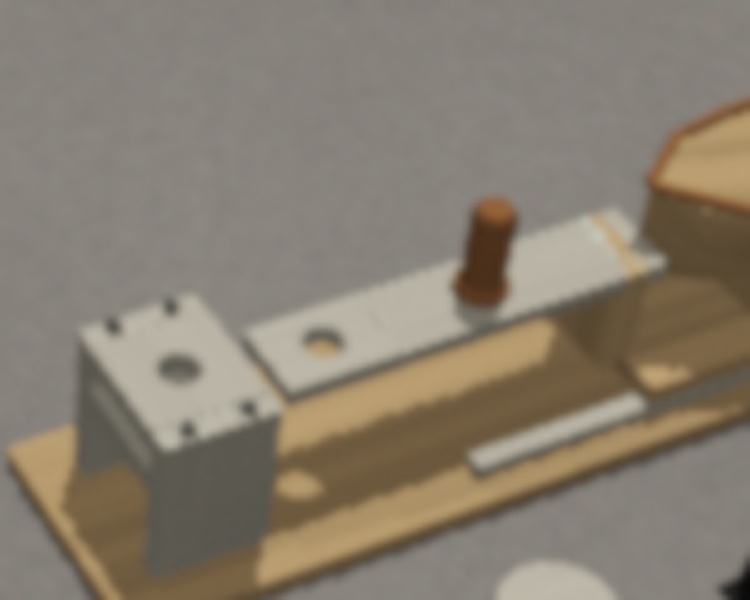

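```bash
python3 - <<'E'
from h import *
o=np.array
T=ray('top',o([399,136])/4+o([130,195])-.4,.085);print('tongue',T)
D={'fork':((550,140),(180,369),.099),'handle':((201,102),(495,212),.135)}
for n,(a,b,z) in D.items():
    print(n,ray('top',o(a)/4+o([130,195])-.4,z),ray('scene',o(b)/5+o([325,140])-.4,z))
print('pin',ray('top',o([408,160])/5+o([370,235])-.4,.144),ray('scene',o([300,305])/5+o([140,170])-.4,.144))
print('collar',ray('top',o([383,177])/5+o([370,235])-.4,.094))
print('drift collar',ray('top',o([148,142])/5+o([370,235])-.4,.094))
# fork top corners
c=[ray('top',o(a)/4+o([130,195])-.4,.099) for a in((498,55),(620,62),(612,222),(482,220))]
print(o(c),np.mean(c,0))
f=[ray('top',o(a)/5+o([370,235])-.4,.088) for a in((58,42),(490,105),(468,285),(30,217))]
print(o(f),np.mean(f,0))
# board long edges angle
e=[ray('top',o(a)/4+o([130,195])-.4,.01) for a in((50,25),(680,63),(10,264),(662,302))];print(o(e),np.degrees([np.arctan2(*(e[1]-e[0])[:2]),np.arctan2(*(e[3]-e[2])[:2])]))
from scipy.spatial.transform import Rotation as Ro
print(Ro.from_quat(r.read_state()['eef_rot']).as_matrix())
E
```

```text
tongue [0.5406975  0.05485555 0.085     ]
fork [ 0.53603723 -0.02107795  0.099     ] [ 0.53868553 -0.02060981  0.099     ]
handle [0.54614703 0.1395405  0.135     ] [0.55070852 0.13729558 0.135     ]
pin [ 0.45876198 -0.36487399  0.144     ] [ 0.46167123 -0.3635512   0.144     ]
collar [ 0.45926745 -0.36603546  0.094     ]
drift collar [ 0.47244182 -0.27631066  0.094     ]
[[ 0.57838172  0.00545773  0.099     ]
 [ 0.57507338 -0.05426042  0.099     ]
 [ 0.49584241 -0.05197766  0.099     ]
 [ 0.49657045  0.01064858  0.099     ]] [ 0.53646699 -0.02253294  0.099     ]
[[ 0.51251094 -0.2428767   0.088     ]
 [ 0.48834473 -0.40977867  0.088     ]
 [ 0.41862883 -0.3981762   0.088     ]
 [ 0.44402646 -0.23109044  0.088     ]] [ 0.46587774 -0.3204805   0.088     ]
[[ 0.61616019  0.25685773  0.01      ]
 [ 0.59655414 -0.07864083  0.01      ]
 [ 0.48768199  0.26857502  0.01      ]
 [ 0.46918788 -0.07115134  0.01      ]] [-176.65551973 -176.88399346]
[[ 9.39436307e-01  3.42723534e-01  6.89407472e-05]
 [ 3.42723539e-01 -9.39436304e-01 -7.90793354e-05]
 [ 3.76630915e-05  9.79176157e-05 -9.99999994e-01]]
```

The networks and my pixel rays agree:

| Point | x | y |
|---|---|---|
| Fork hole | 0.537 | −0.021 |
| Handle | 0.547 | 0.139 |
| Pin | 0.460 | −0.364 |

First I'll turn the jaws across the board.

Request:
move_arm --pt "1 0 0 0 -0.0742" --pt "1 0 0 0 -0.0742" --pt "1 0 0 0 -0.0742" --pt "1 0 0 0 -0.0742" --pt "1 0 0 0 -0.0742" --pt "1 0 0 0 -0.0742" --pt "1 0 0 0 -0.0742" --pt "1 0 0 0 -0.0742" --pt "1 0 0 0 -0.0742" --pt "1 0 0 0 -0.0742" --squeeze 25

```text
time: 1.63
ee_pos: [0.2142, -0.5872, 0.2226]
eef_rot: [0.724, 0.689, 0.0, 0.0]
ft_force: [0.3, -0.7, -0.0]
width: 0.087
```

```bash
cat >> h.py <<'E'
from scipy.spatial.transform import Rotation as Ro
def to(P):
    s=r.read_state();M=Ro.from_quat(s['eef_rot']).as_matrix()
    print('t',round(s['time'],2),'pos',np.round(s['ee_pos'],4),'F',np.round(s['ft_force'],1),'w',round(s['width'],4),'yaw y:',np.round(M[:,1],3),'x:',np.round(M[:,0],3))
    print('units',np.round(M.T@(np.array(P)-s['ee_pos'])/.025,2))
E
python3 -c "
from h import *
to([.547,.1385,.2])"
```

```text
t 1.63 pos [ 0.2142 -0.5872  0.2226] F [ 0.3 -0.7 -0. ] w 0.087 yaw y: [ 0.999 -0.05   0.   ] x: [ 0.05   0.999 -0.   ]
units [29.65 11.85  0.9 ]
```

Request:
move_arm --pt "1 0.9 1 0 0" --pt "1 0.9 1 0 0" --pt "1 0.9 1 0 0" --pt "1 0.9 1 0 0" --pt "1 0.9 1 0 0" --pt "1 0.9 1 0 0" --pt "1 0.9 1 0 0" --pt "1 0.9 1 0 0" --pt "1 0.9 1 0 0" --pt "1 0.9 1 0 0" --pt "1 0.9 1 0 0" --pt "1 0.9 0.8 0 0"

```text
time: 2.63
ee_pos: [0.5254, -0.3325, 0.2226]
eef_rot: [0.726, 0.687, 0.0, 0.0]
ft_force: [-0.5, -0.3, -1.1]
width: 0.0872
```

Request:
move_arm --pt "1 1 0 0 0" --pt "1 1 0 0 0" --pt "1 1 0 0 0" --pt "1 1 0 0 0" --pt "1 1 0 0 0" --pt "1 1 0 0 0" --pt "1 1 0 0 0" --pt "1 1 0 0 0" --pt "1 1 0 0 0" --pt "1 1 0 0 0" --pt "1 1 0 0 0" --pt "1 1 0 0 0"

```text
time: 3.63
ee_pos: [0.5403, -0.0332, 0.2227]
eef_rot: [0.726, 0.687, 0.0, 0.0]
ft_force: [-0.5, -0.0, 0.4]
width: 0.087
```

```bash
python3 -c "
from h import *
to([.547,.1385,.2])"
```

```text
t 3.63 pos [ 0.5403 -0.0332  0.2227] F [-0.5 -0.   0.4] w 0.087 yaw y: [ 0.998 -0.056  0.   ] x: [ 0.056  0.998 -0.   ]
units [ 6.87 -0.11  0.91]
```

Request:
move_arm --pt "1 0.98 0 0 0" --pt "1 0.98 0 0 0" --pt "1 0.98 0 0 0" --pt "1 0.98 0 0 0" --pt "1 0.98 0 0 0" --pt "1 0.98 0 0 0" --pt "1 0.98 0 0.5 0" --pt "1 0 0 0.5 0" --pt "1 0 0 0 0"

```text
time: 4.38
ee_pos: [0.5485, 0.1378, 0.1952]
eef_rot: [0.725, 0.688, -0.001, -0.001]
ft_force: [-0.1, -1.0, 0.4]
width: 0.0872
```

```bash
python3 -c "
from h import *
look('top','t1.png');look('scene','s1.png')
for c in('top','scene'):
  for d in r.tip_of(c,'carriage_handle')[:2]: print(c,d['confidence'],w(c,d['position']))
to([.547,.1385,.097])"
```

```text
top 0.82 [0.54046493 0.13679177 0.11000951]
top 0.6 [ 0.4606404  -0.36423409  0.11380264]
scene 0.7 [0.54746134 0.14122503 0.11073398]
t 4.58 pos [0.5504 0.1356 0.1982] F [ 0.7 -0.5 -0.1] w 0.0873 yaw y: [ 0.998 -0.057  0.001] x: [ 0.057  0.998 -0.   ]
units [ 0.11 -0.14  4.05]
```

View pics/s1.png

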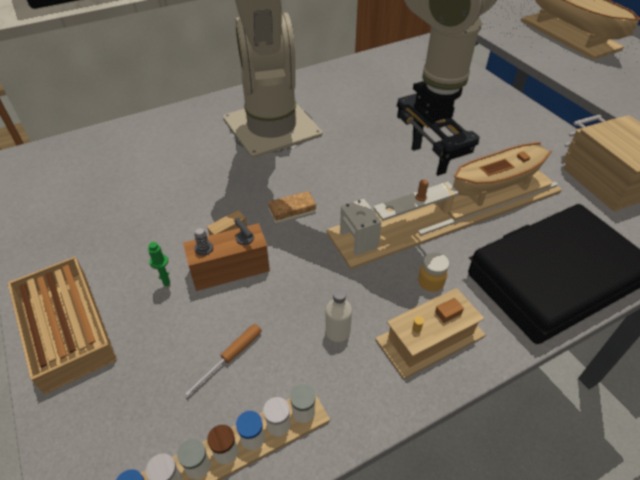

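The gripper straddles the handle, which is at (422,188). I'll lower and grip.

Request:
move_arm --pt "1 0.1 -0.18 0.5 0" --pt "1 0 0 0.7 0" --pt "1 0 0 0.7 0" --pt "1 0 0 0.7 0" --pt "1 0 0 0.7 0" --pt "1 0 0 0.7 0" --pt "1 0 0 0 0"

```text
time: 5.17
ee_pos: [0.5444, 0.1378, 0.0951]
eef_rot: [0.727, 0.687, -0.002, -0.001]
ft_force: [-0.8, -0.7, 0.2]
width: 0.0872
```

Request:
move_arm --pt "-1 0 0 0 0" --pt "-1 0 0 0 0" --pt "-1 0 0 0 0" --pt "-1 0 0 0 0" --pt "-1 0 0 0 0" --pt "-1 0 0 0 0" --squeeze 20

```text
time: 5.67
ee_pos: [0.5458, 0.1396, 0.098]
eef_rot: [0.726, 0.687, 0.0, 0.0]
ft_force: [-0.3, 1.3, 0.4]
width: 0.0551
```

```bash
python3 -c "
from h import *
to([.5418,.0633,.097])"
```

```text
t 5.67 pos [0.5458 0.1396 0.098 ] F [-0.3  1.3  0.4] w 0.0551 yaw y: [ 0.998 -0.055  0.001] x: [ 0.055  0.998 -0.   ]
units [-3.06  0.01  0.04]
```

Request:
move_arm --pt "-1 0 0 0 0" --pt "-1 0 0 0 0" --pt "-1 0 0 0 0" --pt "-1 0 0 0 0" --pt "-1 0 0 0 0" --pt "-1 0 0 0 0" --pt "-1 0 0 0 0" --pt "-1 0 0 0 0"

```text
time: 6.33
ee_pos: [0.5464, 0.1395, 0.0976]
eef_rot: [0.727, 0.687, 0.001, 0.0]
ft_force: [4.7, 1.7, -2.5]
width: 0.0213
```

Request:
move_arm --pt "-1 -0.4 0 0 0" --pt "-1 -0.4 0 0 0" --pt "-1 -0.4 0 0 0" --pt "-1 -0.4 0 0 0" --pt "-1 -0.4 0 0 0" --pt "-1 -0.4 0 0 0" --pt "-1 -0.3 0 0 0" --pt "-1 0 0 0 0"

```text
time: 7.0
ee_pos: [0.5421, 0.0705, 0.0976]
eef_rot: [0.727, 0.687, -0.0, 0.0]
ft_force: [3.1, -3.1, -2.4]
width: 0.0211
```

Request:
move_arm --pt "-1 -0.15 0 0 0" --pt "-1 -0.15 0 0 0" --pt "-1 -0.15 0 0 0" --pt "-1 0 0 0 0"

```text
time: 7.33
ee_pos: [0.5417, 0.0635, 0.0976]
eef_rot: [0.726, 0.688, 0.002, -0.001]
ft_force: [6.9, 7.2, -5.9]
width: 0.0213
```

Request:
move_arm --pt "-1 -0.15 0 0 0" --pt "-1 -0.15 0 0 0" --pt "-1 0 0 0 0" --pt "-1 0 0 0 0"

```text
time: 7.67
ee_pos: [0.5416, 0.0616, 0.098]
eef_rot: [0.724, 0.69, 0.004, -0.002]
ft_force: [9.1, 23.8, -10.0]
width: 0.0214
```

```bash
python3 -c "
from h import *
look('top','t2.png');a=look('scene','s2.png')
cv2.imwrite('pics/s2c.png',cv2.cvtColor(cv2.resize(a[140:260,325:475],None,fx=5,fy=5,interpolation=cv2.INTER_CUBIC),cv2.COLOR_RGB2BGR))
to([.5418,.0633,.097])"
```

```text
t 7.77 pos [0.5416 0.0616 0.098 ] F [  9.2  22.2 -10.6] w 0.0213 yaw y: [ 0.999 -0.049  0.003] x: [0.049 0.999 0.009]
units [0.07 0.01 0.04]
```

View pics/s2c.png

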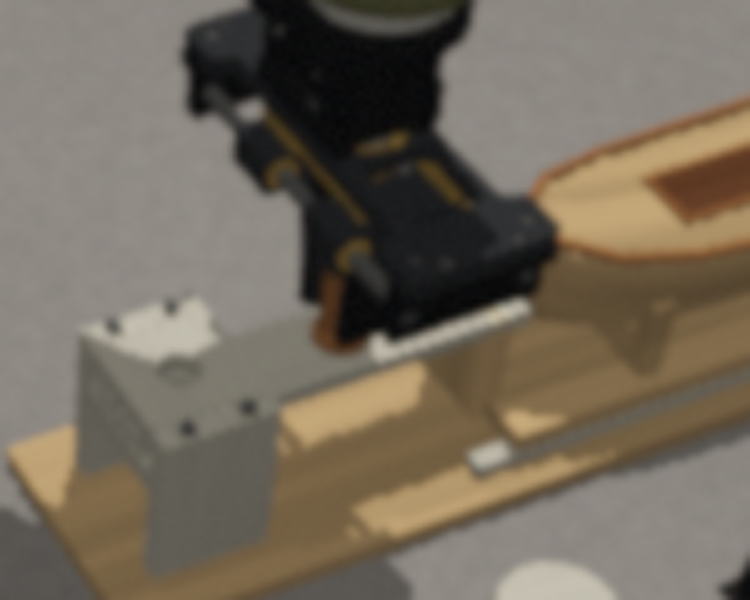

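It's at the stop, with about 22 N of reaction and the tongue inside the fork. I'll ease off, open, and go up.

Request:
move_arm --pt "-1 0.25 0 0 0" --pt "1 0 0 0 0" --pt "1 0 0 0 0" --pt "1 0 0 0 0" --pt "1 0 0 0 0" --pt "1 0 0 0 0" --pt "1 0 0 0 0"

```text
time: 8.35
ee_pos: [0.541, 0.0593, 0.0975]
eef_rot: [0.727, 0.687, -0.0, 0.0]
ft_force: [-0.7, 1.1, 0.2]
width: 0.0538
```

Request:
move_arm --pt "1 0 0 -0.5 0" --pt "1 0 0 -1 0" --pt "1 0 0 -1 0" --pt "1 0 0 -1 0" --pt "1 0 0 -1 0" --pt "1 0 0 -0.5 0"

```text
time: 8.85
ee_pos: [0.542, 0.0601, 0.2266]
eef_rot: [0.726, 0.687, 0.002, 0.001]
ft_force: [0.1, -0.0, -0.2]
width: 0.0855
```

```bash
python3 -c "
from h import *
to([.461,-.3645,.2])"
```

```text
t 8.85 pos [0.542  0.0601 0.2266] F [ 0.1 -0.  -0.2] w 0.0855 yaw y: [ 0.998 -0.055  0.004] x: [0.055 0.998 0.   ]
units [-17.14  -2.3    1.05]
```

Request:
move_arm --pt "1 -1 -0.1 0 0" --pt "1 -1 -0.15 0 0" --pt "1 -1 -0.15 0 0" --pt "1 -1 -0.15 0 0" --pt "1 -1 -0.15 0 0" --pt "1 -1 -0.15 0 0" --pt "1 -1 -0.15 0 0" --pt "1 -1 -0.15 0 0" --pt "1 -1 -0.15 0 0" --pt "1 -1 -0.15 0 0" --pt "1 -1 -0.15 0 0" --pt "1 -1 -0.15 0 0"

```text
time: 9.85
ee_pos: [0.4802, -0.2385, 0.2227]
eef_rot: [0.726, 0.687, -0.0, -0.0]
ft_force: [0.1, 0.0, -0.5]
width: 0.087
```

```bash
python3 -c "
from h import *
a=look('top','t3.png')
cv2.imwrite('pics/t3c.png',cv2.cvtColor(cv2.resize(a[195:275,130:310],None,fx=4,fy=4,interpolation=cv2.INTER_CUBIC),cv2.COLOR_RGB2BGR))
for d in r.tip_of('top','fork_hole')[:2]: print(d['confidence'],w('top',d['position']))
for d in r.tip_of('top','carriage_handle')[:2]: print(d['confidence'],w('top',d['position']))
for d in r.tip_of('top','pin_grip')[:3]: print(d['confidence'],w('top',d['position']))
look('scene','s3.png')
for d in r.tip_of('scene','fork_hole')[:2]: print(d['confidence'],w('scene',d['position']))
for d in r.tip_of('scene','pin_grip')[:3]: print(d['confidence'],w('scene',d['position']))
to([.461,-.3645,.2])"
```

```text
0.89 [ 0.53112413 -0.02190476  0.10023047]
0.65 [0.53622404 0.06217356 0.1091684 ]
0.82 [ 0.43905716 -0.45748757  0.10378005]
0.7 [ 0.45890663 -0.36573729  0.11282568]
0.69 [ 0.53591038 -0.0240197   0.10211219]
0.54 [ 0.46181477 -0.3650711   0.11062806]
0.79 [ 0.46134131 -0.36245409  0.10806153]
0.57 [ 0.44272364 -0.4604239   0.10441332]
t 10.2 pos [ 0.4812 -0.2361  0.2227] F [0.4 0.3 0.2] w 0.0866 yaw y: [ 0.999 -0.054  0.   ] x: [0.054 0.999 0.   ]
units [-5.17 -0.53  0.91]
```

View pics/t3c.png

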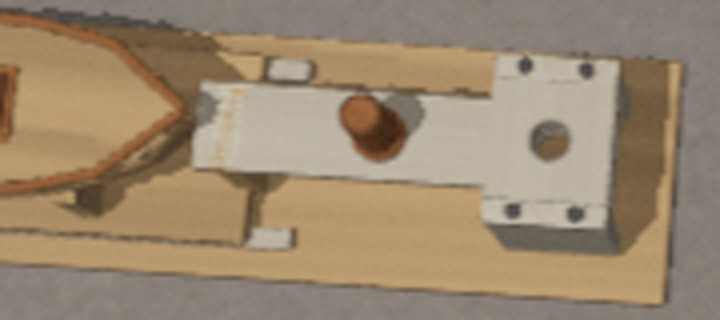

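View pics/s3.png

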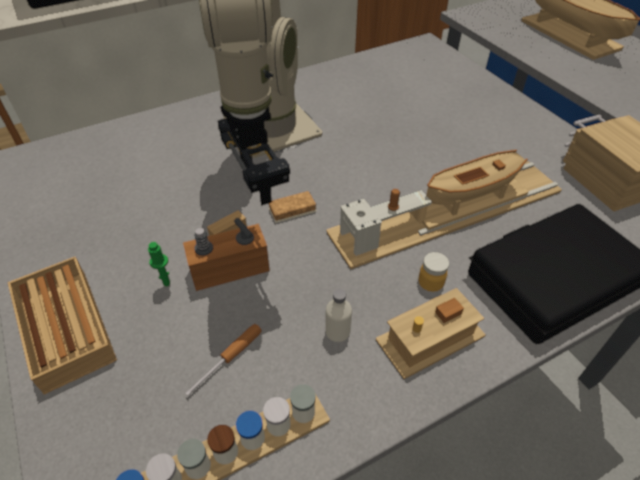

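The tongue hole now shows under the fork hole, so the carriage is home. Next I'll go over the pin.

Request:
move_arm --pt "1 -0.9 -0.1 0 0" --pt "1 -0.9 -0.1 0 0" --pt "1 -0.9 -0.1 0 0" --pt "1 -0.9 -0.1 0 0" --pt "1 -0.8 -0.1 0 0" --pt "1 -0.77 -0.05 0.5 0" --pt "1 0 0 0.5 0" --pt "1 0 0 0 0" --pt "1 0 0 0 0"

```text
time: 10.95
ee_pos: [0.4602, -0.364, 0.1971]
eef_rot: [0.726, 0.688, 0.0, -0.001]
ft_force: [-0.1, -0.2, 0.1]
width: 0.0868
```

```bash
python3 -c "
from h import *
a=look('scene','s4.png')
cv2.imwrite('pics/s4c.png',cv2.cvtColor(cv2.resize(a[150:290,140:290],None,fx=4,fy=4,interpolation=cv2.INTER_CUBIC),cv2.COLOR_RGB2BGR))
to([.4605,-.3645,.101])"
```

```text
t 11.0 pos [ 0.4607 -0.3641  0.1979] F [ 0.6 -0.2 -0.2] w 0.087 yaw y: [ 0.999 -0.053  0.   ] x: [0.053 0.999 0.001]
units [-0.02 -0.01  3.88]
```

View pics/s4c.png

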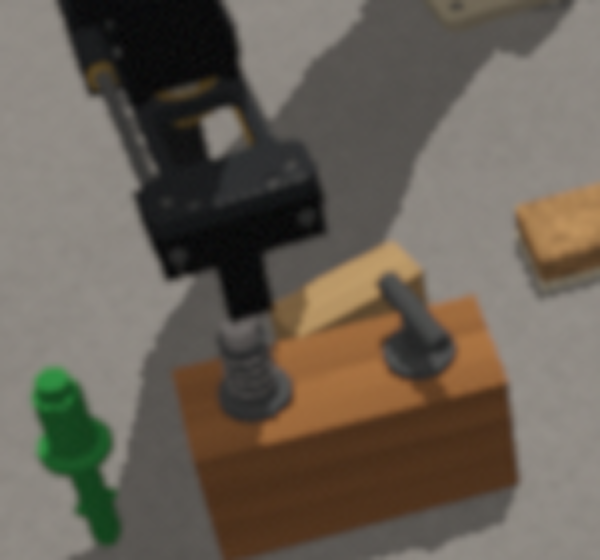

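The open fingers stand over the steel pin (about (240,340) in the crop). I'll descend and grip.

Request:
move_arm --pt "1 0 0 0.6 0" --pt "1 0 0 0.6 0" --pt "1 0 0 0.6 0" --pt "1 0 0 0.6 0" --pt "1 0 0 0.6 0" --pt "1 0 0 0.5 0" --pt "1 0 0 0.35 0" --pt "1 0 0 0 0"

```text
time: 11.67
ee_pos: [0.4596, -0.3646, 0.1]
eef_rot: [0.726, 0.688, -0.0, -0.001]
ft_force: [-0.2, 0.0, -0.9]
width: 0.0872
```

Request:
move_arm --pt "-1 0 0 0 0" --pt "-1 0 0 0 0" --pt "-1 0 0 0 0" --pt "-1 0 0 0 0" --pt "-1 0 0 0 0" --pt "-1 0 0 0 0" --pt "-1 0 0 0 0" --pt "-1 0 0 0 0" --pt "-1 0 0 0 0" --pt "-1 0 0 0 0" --pt "-1 0 0 0 0" --pt "-1 0 0 0 0" --squeeze 25

```text
time: 12.67
ee_pos: [0.4598, -0.3657, 0.1013]
eef_rot: [0.726, 0.687, -0.0, -0.0]
ft_force: [-1.2, 0.4, 0.6]
width: 0.0252
```

```bash
python3 -c "
from h import *
to([.4605,-.3645,.101])"
```

```text
t 12.67 pos [ 0.4598 -0.3657  0.1013] F [-1.2  0.4  0.6] w 0.0252 yaw y: [ 0.998 -0.055 -0.   ] x: [ 0.055  0.998 -0.   ]
units [0.05 0.03 0.01]
```

Request:
move_arm --pt "-1 0 0 -0.4 0" --pt "-1 0 0 -0.7 0" --pt "-1 0 0 -0.7 0" --pt "-1 0 0 -0.7 0" --pt "-1 0 0 -0.7 0" --pt "-1 0 0 -0.7 0" --pt "-1 0 0 -0.7 0" --pt "-1 0 0 -0.7 0" --pt "-1 0 0 -0.5 0" --pt "-1 0 0 0 0"

```text
time: 13.5
ee_pos: [0.4609, -0.3662, 0.2495]
eef_rot: [0.726, 0.687, 0.0, 0.002]
ft_force: [-0.4, -0.9, -3.0]
width: 0.0254
```

```bash
python3 -c "
from h import *
a=look('scene','s5.png')
cv2.imwrite('pics/s5c.png',cv2.cvtColor(cv2.resize(a[120:290,140:290],None,fx=3.5,fy=3.5,interpolation=cv2.INTER_CUBIC),cv2.COLOR_RGB2BGR))
to([.537,-.022,.245])"
```

```text
t 13.55 pos [ 0.4604 -0.3659  0.2476] F [ 0.4  0.1 -2.7] w 0.0253 yaw y: [ 0.998 -0.055  0.002] x: [ 0.055  0.998 -0.001]
units [13.9   2.3   0.09]
```

View pics/s5c.png

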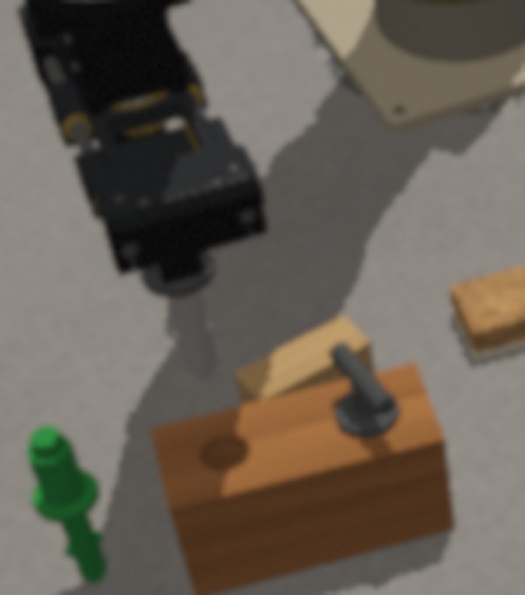

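The pin hangs from the gripper with its tip at about (203,372) in the crop, clear of the rack. The drift pin hasn't moved. Now I'll carry it over the fork.

Request:
move_arm --pt "-1 0.5 0.1 0 0" --pt "-1 0.9 0.2 0 0" --pt "-1 0.9 0.2 0 0" --pt "-1 0.9 0.2 0 0" --pt "-1 0.9 0.2 0 0" --pt "-1 0.9 0.2 0 0" --pt "-1 0.9 0.2 0 0" --pt "-1 0.9 0.2 0 0" --pt "-1 0.9 0.2 0 0" --pt "-1 0.9 0.2 0 0" --pt "-1 0.9 0.1 0 0" --pt "-1 0.9 0.1 0 0"

```text
time: 14.55
ee_pos: [0.526, -0.1066, 0.2448]
eef_rot: [0.726, 0.688, -0.001, -0.001]
ft_force: [-0.8, -0.5, -2.9]
width: 0.0255
```

Request:
move_arm --pt "-1 0.9 0.1 0 0" --pt "-1 0.9 0.1 0 0" --pt "-1 0.9 0 0 0" --pt "-1 0.8 0 0.5 0" --pt "-1 0 0 0.5 0" --pt "-1 0 0 0 0" --pt "-1 0 0 0 0"

```text
time: 15.13
ee_pos: [0.5354, -0.022, 0.2199]
eef_rot: [0.726, 0.687, -0.001, -0.001]
ft_force: [0.2, 0.1, -1.9]
width: 0.0252
```

```bash
python3 -c "
from h import *
for c in('top','scene'):
  a=look(c,c+'6.png')
  for l in('pin_tip','pin_collar','pin_grip','fork_hole'):
    for d in r.tip_of(c,l)[:3]: print(c,l,round(d['confidence'],2),w(c,d['position']))
  b=a[140:260,300:450] if c=='scene' else a[170:290,200:340]
  cv2.imwrite('pics/%s6c.png'%c,cv2.cvtColor(cv2.resize(b,None,fx=5,fy=5,interpolation=cv2.INTER_CUBIC),cv2.COLOR_RGB2BGR))
to([.537,-.022,.21])"
```

```text
top pin_tip 0.95 [ 0.44250872 -0.45809741 -0.00085816]
top pin_collar 0.62 [ 0.44035408 -0.46251598  0.07359474]
top pin_grip 0.72 [ 0.43737213 -0.45759451  0.10353663]
top fork_hole 0.86 [ 0.52981134 -0.02339462  0.09719619]
scene pin_tip 0.98 [ 0.43901313 -0.46147603 -0.00696511]
scene pin_tip 0.74 [ 0.53457406 -0.02126044  0.13051379]
scene pin_collar 0.95 [ 0.44098862 -0.46128382  0.0790332 ]
scene pin_collar 0.68 [0.54091323 0.06609996 0.1122057 ]
scene pin_collar 0.56 [ 0.53885916 -0.01628994  0.20259113]
scene pin_grip 0.88 [ 0.5358967  -0.01947297  0.23031823]
scene pin_grip 0.76 [ 0.44061981 -0.46031747  0.10426315]
scene fork_hole 0.81 [ 0.53769948 -0.02168459  0.10260856]
t 15.63 pos [ 0.5366 -0.0221  0.2215] F [ 0.   0.4 -2. ] w 0.0256 yaw y: [ 0.998 -0.056  0.   ] x: [ 0.056  0.998 -0.   ]
units [0.   0.02 0.46]
```

View pics/scene6c.png

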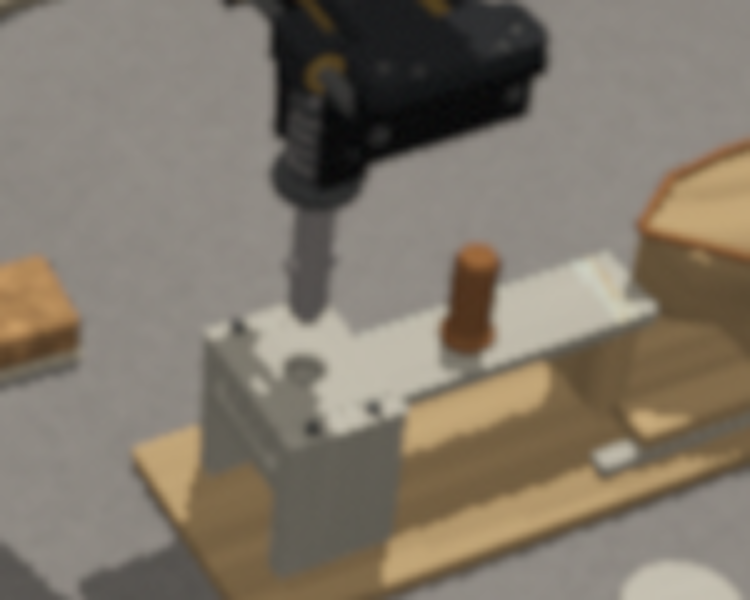

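View pics/top6c.png

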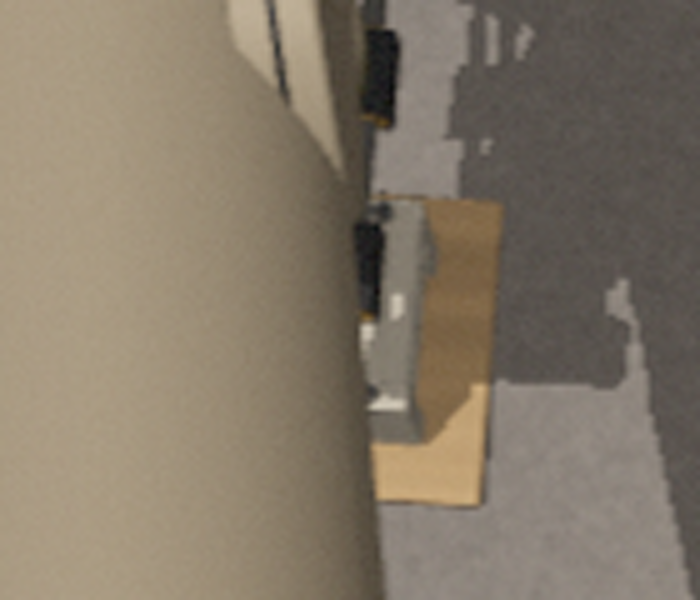

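```bash
python3 -c "
from h import *
o=np.array
f=lambda a:o(a)/5+o([300,140])-.4
h=ray('scene',f([307,369]),.099);print(h)
for z in(.126,.130,.134):print(px('scene',[.537,-.022,z]),ray('scene',f([309,321]),z))
print(f([307,369]),f([309,321]),px('scene',[.537,-.022,.099]))
# pin axis: balls/collar
print('collar',f([318,180]),px('scene',[.537,-.022,.208]))
"
```

```text
[ 0.53911461 -0.01982394  0.099     ]
[360.38870201 204.33971017] [ 0.5365912  -0.01913403  0.126     ]
[360.49661222 203.0080223 ] [ 0.54010983 -0.02159747  0.13      ]
[360.60509966 201.6692108 ] [ 0.54362846 -0.0240609   0.134     ]
[361.  213.4] [361.4 203.8] [359.67506147 213.14653706]
collar [363.2 175.6] [362.72224433 175.54215453]
```

Tip and hole are aligned to about 2 mm, which is within the cone's tolerance. I'll nudge 1 mm and lower while watching the force.

Request:
move_arm --pt "-1 0.05 -0.01 0.4 0" --pt "-1 0 0 0.4 0" --pt "-1 0 0 0.3 0" --pt "-1 0 0 0.3 0" --pt "-1 0 0 0.2 0" --pt "-1 0 0 0.2 0" --pt "-1 0 0 0 0"

```text
time: 16.22
ee_pos: [0.5359, -0.0207, 0.1751]
eef_rot: [0.726, 0.687, -0.0, -0.001]
ft_force: [0.6, -1.0, -2.2]
width: 0.0257
```

```bash
python3 -c "
from h import *
a=look('scene','s7.png')[140:260,300:450]
cv2.imwrite('pics/s7c.png',cv2.cvtColor(cv2.resize(a,None,fx=5,fy=5,interpolation=cv2.INTER_CUBIC),cv2.COLOR_RGB2BGR))
to([.537,-.021,.160])"
```

```text
t 16.27 pos [ 0.5361 -0.0206  0.1758] F [-0.4 -0.  -2.5] w 0.0257 yaw y: [ 0.998 -0.055 -0.001] x: [0.055 0.998 0.   ]
units [-0.01  0.04  0.63]
```

View pics/s7c.png

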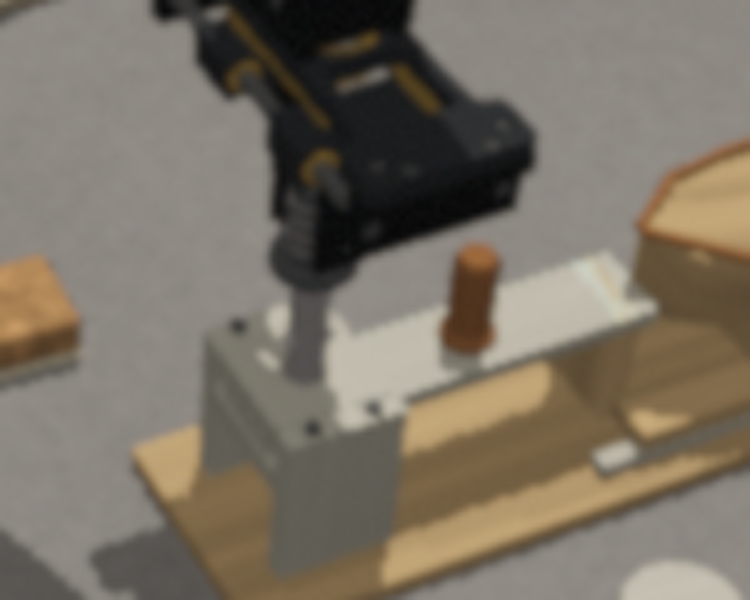

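The nose is in the hole without contact force. I'll continue down until it stands on the balls.

Request:
move_arm --pt "-1 0 0 0.15 0" --pt "-1 0 0 0.15 0" --pt "-1 0 0 0.15 0" --pt "-1 0 0 0.15 0" --pt "-1 0 0 0 0"

```text
time: 16.68
ee_pos: [0.5361, -0.0207, 0.1605]
eef_rot: [0.726, 0.687, -0.0, -0.0]
ft_force: [0.3, -0.4, -1.8]
width: 0.0256
```

Request:
move_arm --pt "-1 0 0 0.1 0" --pt "-1 0 0 0.05 0" --pt "-1 0 0 0 0"

```text
time: 16.93
ee_pos: [0.5373, -0.0206, 0.1598]
eef_rot: [0.726, 0.687, 0.001, 0.001]
ft_force: [-4.9, -0.2, 15.0]
width: 0.0253
```

It's standing on the balls. I'll ease off and release.

Request:
move_arm --pt "-1 0 0 -0.13 0" --pt "-1 0 0 0 0" --pt "1 0 0 0 0" --pt "1 0 0 0 0" --pt "1 0 0 0 0" --pt "1 0 0 0 0" --pt "1 0 0 0 0" --pt "1 0 0 0 0" --pt "1 0 0 0 0" --pt "1 0 0 0 0" --pt "1 0 0 0 0"

```text
time: 17.85
ee_pos: [0.5364, -0.0207, 0.1608]
eef_rot: [0.726, 0.687, -0.0, 0.0]
ft_force: [-0.2, -0.1, -0.4]
width: 0.0776
```

```bash
python3 -c "
from h import *
a=look('scene','s8.png')[140:260,300:450]
cv2.imwrite('pics/s8c.png',cv2.cvtColor(cv2.resize(a,None,fx=5,fy=5,interpolation=cv2.INTER_CUBIC),cv2.COLOR_RGB2BGR))
to([.537,-.021,.24])"
```

```text
t 17.9 pos [ 0.5364 -0.0207  0.1608] F [ 0.  -0.6  0.8] w 0.0806 yaw y: [ 0.998 -0.055  0.   ] x: [ 0.055  0.998 -0.   ]
units [-0.01  0.03 -3.17]
```

View pics/s8c.png

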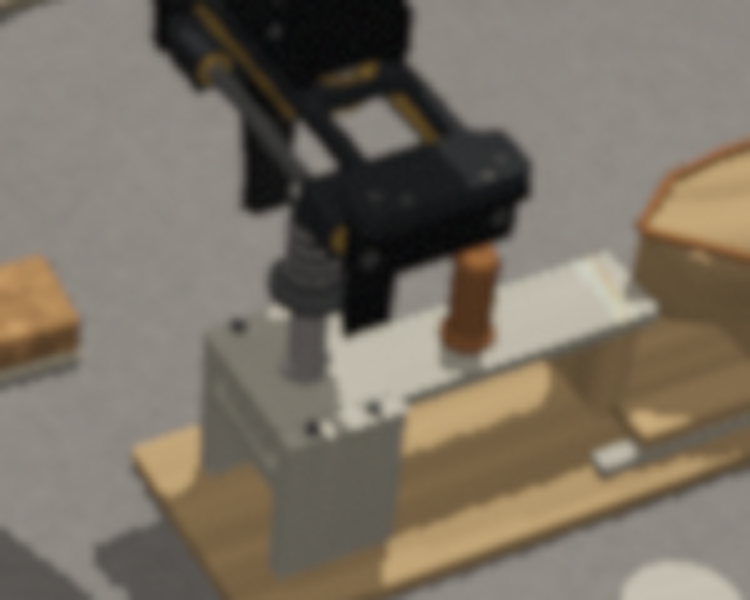

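The pin stands by itself. I'll go up and close the fingers.

Request:
move_arm --pt "1 0 0 -0.4 0" --pt "1 0 0 -0.5 0" --pt "1 0 0 -0.6 0" --pt "1 0 0 -0.6 0" --pt "1 0 0 -0.6 0" --pt "-1 0 0 -0.1 0" --pt "-1 0 0 0 0" --pt "-1 0 0 0 0" --pt "-1 0 0 0 0" --pt "-1 0 0 0 0" --pt "-1 0 0 0 0" --pt "-1 0 0 0 0"

```text
time: 18.9
ee_pos: [0.5362, -0.0206, 0.2303]
eef_rot: [0.726, 0.687, -0.0, -0.0]
ft_force: [0.9, -0.2, -1.1]
width: 0.0483
```

Request:
move_arm --pt "-1 0 0 0 0" --pt "-1 0 0 0 0" --pt "-1 0 0 0 0" --pt "-1 0 0 0 0" --pt "-1 0 0 0 0" --pt "-1 0 0 0 0" --pt "-1 0 0 0 0" --pt "-1 0 0 0 0" --pt "-1 0 0 0 0" --pt "-1 0 0 0 0" --pt "-1 0 0 0 0"

```text
time: 19.82
ee_pos: [0.5364, -0.0207, 0.2308]
eef_rot: [0.726, 0.687, -0.0, 0.0]
ft_force: [-0.6, 0.1, 0.3]
width: 0.0002
```

```bash
python3 -c "
from h import *
a=look('scene','s9.png')[120:240,300:450]
cv2.imwrite('pics/s9c.png',cv2.cvtColor(cv2.resize(a,None,fx=5,fy=5,interpolation=cv2.INTER_CUBIC),cv2.COLOR_RGB2BGR))
to([.5365,-.0215,.203])"
```

```text
t 19.87 pos [ 0.5364 -0.0206  0.2308] F [-0.1  0.3  0.6] w 0.0002 yaw y: [ 0.998 -0.055  0.   ] x: [ 0.055  0.998 -0.   ]
units [-0.03  0.01  1.11]
```

View pics/s9c.png

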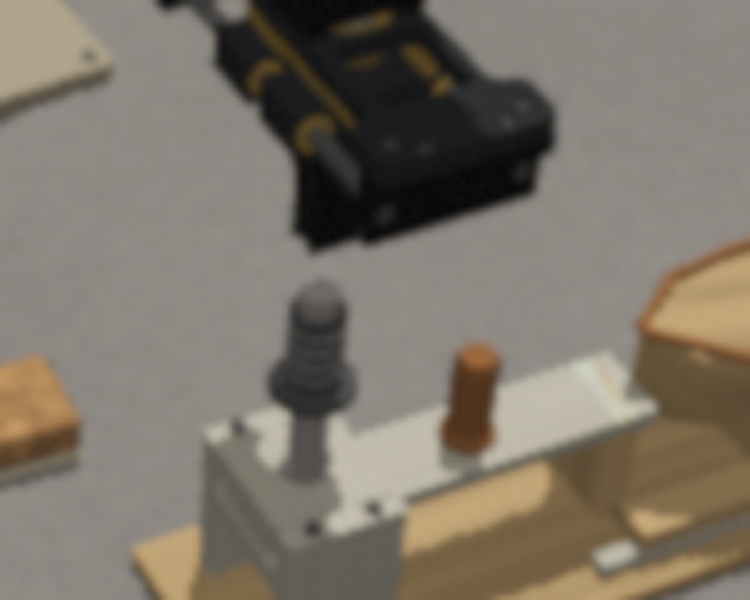

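```bash
python3 -c "
from h import *
o=np.array
for v in(290,294,298):print(ray('scene',o([320,v])/5+o([300,120])-.4,.203))
print('collar',ray('scene',o([312,378])/5+o([300,120])-.4,.150))
print('holeref',ray('scene',o([307,369])/5+o([300,140])-.4,.099))
"
```

```text
[ 0.53859521 -0.02047069  0.203     ]
[ 0.54077388 -0.02182838  0.203     ]
[ 0.54294541 -0.02318161  0.203     ]
collar [ 0.53514315 -0.01841904  0.15      ]
holeref [ 0.53911461 -0.01982394  0.099     ]
```

The pin is upright with the closed fingers right above the button. I'll press down stepwise.

Request:
move_arm --pt "-1 -0.02 0.04 0.4 0" --pt "-1 0 0 0.4 0" --pt "-1 0 0 0.2 0" --pt "-1 0 0 0.2 0" --pt "-1 0 0 0.1 0" --pt "-1 0 0 0 0"

```text
time: 20.37
ee_pos: [0.5376, -0.0213, 0.1982]
eef_rot: [0.726, 0.687, 0.0, 0.0]
ft_force: [0.1, -0.7, 5.9]
width: 0.0004
```

Request:
move_arm --pt "-1 0 0 0.15 0" --pt "-1 0 0 0.15 0" --pt "-1 0 0 0 0"

```text
time: 20.62
ee_pos: [0.5368, -0.0213, 0.1897]
eef_rot: [0.726, 0.687, -0.001, -0.001]
ft_force: [0.9, -0.7, -0.4]
width: 0.0005
```

Request:
move_arm --pt "-1 0 0 0.2 0" --pt "-1 0 0 0.2 0" --pt "-1 0 0 0 0"

```text
time: 20.87
ee_pos: [0.5367, -0.0212, 0.1795]
eef_rot: [0.726, 0.687, -0.001, -0.001]
ft_force: [-0.8, -0.2, -0.1]
width: 0.0004
```

```bash
python3 -c "
from h import *
a=look('scene','s10.png')[120:240,300:450]
cv2.imwrite('pics/s10c.png',cv2.cvtColor(cv2.resize(a,None,fx=5,fy=5,interpolation=cv2.INTER_CUBIC),cv2.COLOR_RGB2BGR))
to([.5365,-.0215,.147])"
```

```text
t 20.92 pos [ 0.5368 -0.0212  0.1799] F [ 0.5  1.  -0.1] w 0.0004 yaw y: [ 0.998 -0.055 -0.001] x: [0.055 0.998 0.   ]
units [-0.01 -0.01  1.32]
```

View pics/s10c.png

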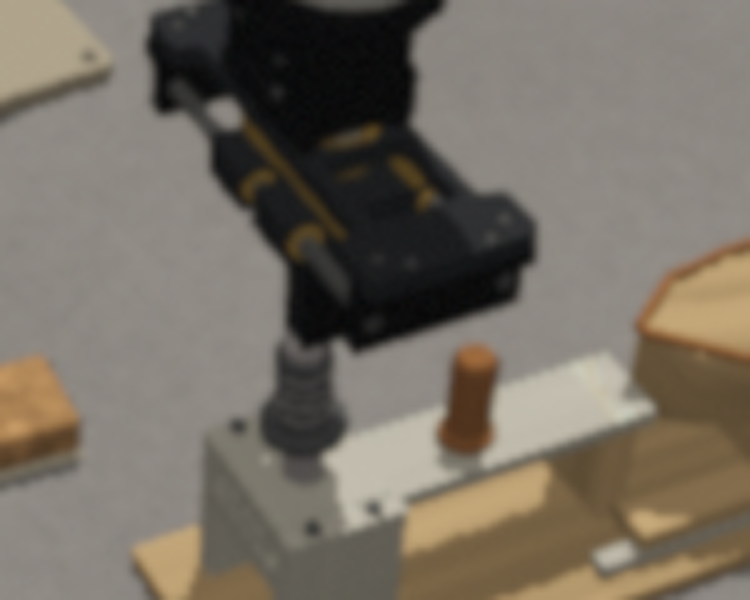

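The pin has dropped ahead of the fingers by part of the stroke. I'll keep pressing.

Request:
move_arm --pt "-1 0 0 0.2 0" --pt "-1 0 0 0.2 0" --pt "-1 0 0 0 0"

```text
time: 21.17
ee_pos: [0.5369, -0.0212, 0.1697]
eef_rot: [0.726, 0.687, -0.0, -0.0]
ft_force: [-1.6, -0.7, 0.1]
width: 0.0005
```

Request:
move_arm --pt "-1 0 0 0.2 0" --pt "-1 0 0 0.2 0" --pt "-1 0 0 0 0"

```text
time: 21.42
ee_pos: [0.5368, -0.0213, 0.1596]
eef_rot: [0.726, 0.687, -0.001, -0.0]
ft_force: [-0.3, -0.6, -0.8]
width: 0.0002
```

Request:
move_arm --pt "-1 0 0 0.2 0" --pt "-1 0 0 0.2 0" --pt "-1 0 0 0 0"

```text
time: 21.67
ee_pos: [0.5374, -0.0214, 0.1503]
eef_rot: [0.726, 0.687, -0.0, 0.0]
ft_force: [0.6, -0.6, 6.7]
width: 0.0009
```

Request:
move_arm --pt "-1 0 0 0.15 0" --pt "-1 0 0 0.1 0" --pt "-1 0 0 0 0" --pt "-1 0 0 0 0"

```text
time: 22.0
ee_pos: [0.5384, -0.0214, 0.1473]
eef_rot: [0.727, 0.687, 0.001, 0.001]
ft_force: [-9.1, -0.5, 25.6]
width: 0.0001
```

Request:
move_arm --pt "-1 0 0 0.1 0" --pt "-1 0 0 0 0" --pt "-1 0 0 0 0"

```text
time: 22.25
ee_pos: [0.5393, -0.0213, 0.1471]
eef_rot: [0.727, 0.687, 0.001, 0.003]
ft_force: [-13.8, -2.8, 44.1]
width: 0.0006
```

```bash
python3 -c "
from h import *
a=look('scene','s11.png')[120:240,300:450]
cv2.imwrite('pics/s11c.png',cv2.cvtColor(cv2.resize(a,None,fx=5,fy=5,interpolation=cv2.INTER_CUBIC),cv2.COLOR_RGB2BGR))
to([.5365,-.0215,.147])"
```

```text
t 22.3 pos [ 0.5393 -0.0213  0.1471] F [-14.8  -1.   43.5] w 0.0004 yaw y: [ 0.998 -0.056  0.005] x: [ 0.056  0.998 -0.002]
units [-0.01 -0.11  0.  ]
```

View pics/s11c.png

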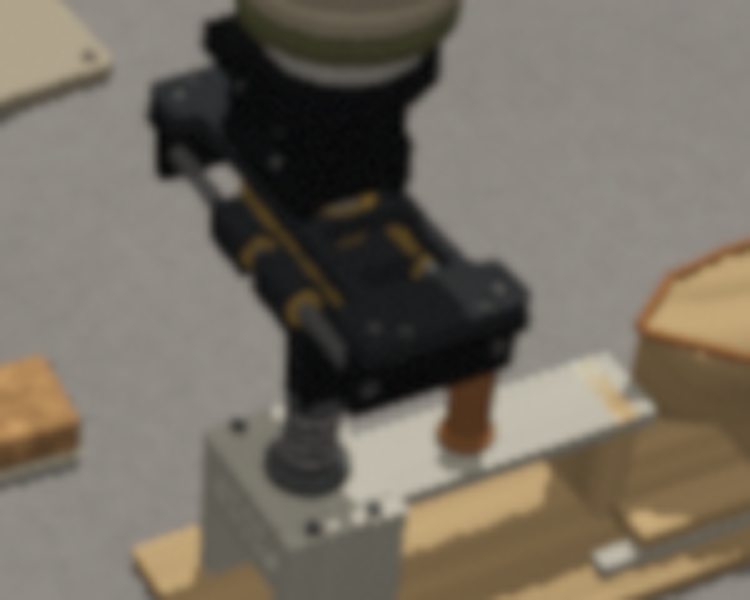

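TCP is 0.1471 m against a predicted 0.147 for fully seated, with a hard stop and the collar on the fork. I'll let go upwards.

Request:
move_arm --pt "-1 0 0 -0.2 0" --pt "-1 0 0 -0.2 0" --pt "-1 0 0 -0.2 0" --pt "-1 0 0 -0.5 0" --pt "-1 0 0 -1 0" --pt "-1 0 0 -1 0" --pt "-1 0 0 -1 0" --pt "-1 -1 0 -0.5 0" --pt "-1 -1 0 0 0" --pt "-1 -1 0 0 0" --pt "-1 -1 0 0 0" --pt "-1 -1 0 0 0"

```text
time: 23.3
ee_pos: [0.5301, -0.1471, 0.2575]
eef_rot: [0.726, 0.687, 0.0, 0.0]
ft_force: [0.1, -0.0, 0.6]
width: 0.0004
```

Request:
move_arm --pt "-1 -1 0 0 0" --pt "-1 -1 0 0 0" --pt "-1 -1 0 0 0" --pt "-1 -1 0 0 0" --pt "-1 0 0 0 0" --pt "-1 0 0 0 0"

```text
time: 23.8
ee_pos: [0.5243, -0.2471, 0.2569]
eef_rot: [0.727, 0.686, -0.0, -0.0]
ft_force: [-0.3, 0.5, -0.1]
width: 0.0006
```

```bash
python3 -c "
from h import *
o=[]
for c in('top','scene'):
  a=look(c,c+'12.png')
  b=a[130:250,300:440] if c=='scene' else a[180:280,200:317]
  o.append(cv2.resize(b,(400,343),interpolation=cv2.INTER_CUBIC))
  for l in('pin_collar','fork_hole','pin_grip','carriage_handle'):
    for d in r.tip_of(c,l)[:3]:
      p=w(c,d['position'])
      if p[1]>-.1:print(c,l,round(d['confidence'],2),p)
cv2.imwrite('pics/12c.png',cv2.cvtColor(np.hstack(o),cv2.COLOR_RGB2BGR))
to([.5365,-.0215,.147])"
```

```text
top pin_collar 0.93 [ 0.53771156 -0.02026531  0.09893513]
top fork_hole 0.81 [ 0.53206179 -0.02188053  0.09664576]
top pin_grip 0.62 [ 0.53491927 -0.01852184  0.12501641]
top carriage_handle 0.82 [0.53614788 0.05958448 0.10709455]
top carriage_handle 0.48 [0.71174527 0.06175676 0.03208563]
scene pin_collar 0.69 [ 0.53596494 -0.01845612  0.09183924]
scene fork_hole 0.84 [ 0.53731496 -0.0228665   0.0993002 ]
scene pin_grip 0.61 [ 0.53749383 -0.0159807   0.12091904]
scene carriage_handle 0.68 [0.54339038 0.0658899  0.11024877]
t 24.3 pos [ 0.5249 -0.2455  0.2571] F [ 0.1  0.2 -0.1] w 0.0002 yaw y: [ 0.998 -0.055  0.   ] x: [ 0.055  0.998 -0.   ]
units [ 8.97 -0.03  4.4 ]
```

View pics/12c.png

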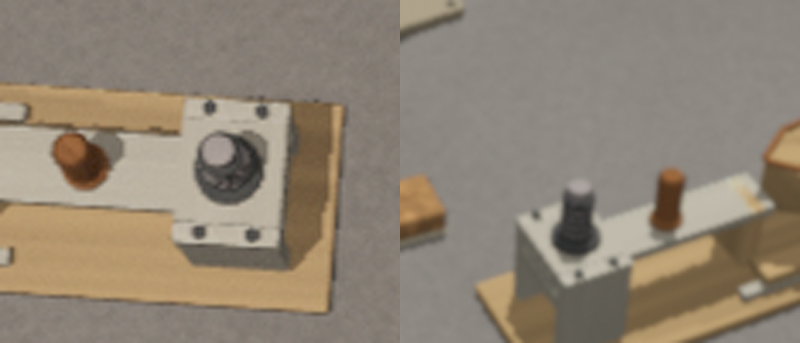

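View pics/scene12.png

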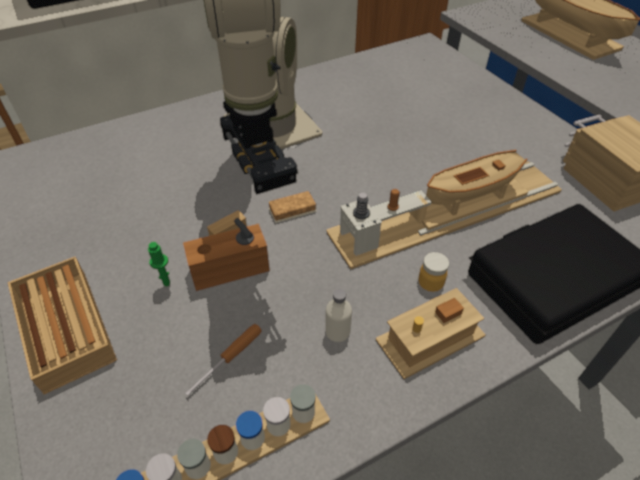

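The pin stands in the fork with its collar on the top face, and the other things haven't moved. One closer check that the button is out.

```bash
python3 -c "
from h import *
a=look('scene','s13.png')
cv2.imwrite('pics/s13c.png',cv2.cvtColor(cv2.resize(a[180:240,325:400],None,fx=10,fy=10,interpolation=cv2.INTER_CUBIC),cv2.COLOR_RGB2BGR))
c=np.array([.5385,-.0205])
for z in(.099,.105,.145,.147,.155): print(z,(px('scene',[*c,z])+.5-[325,180])*10)
"
```

```text
0.099 [360.98179202 338.32817089]
0.105 [362.58274835 319.02709381]
0.145 [373.58663852 186.36455391]
0.147 [374.15242618 179.54343647]
0.155 [376.43093118 152.07385473]
```

View pics/s13c.png

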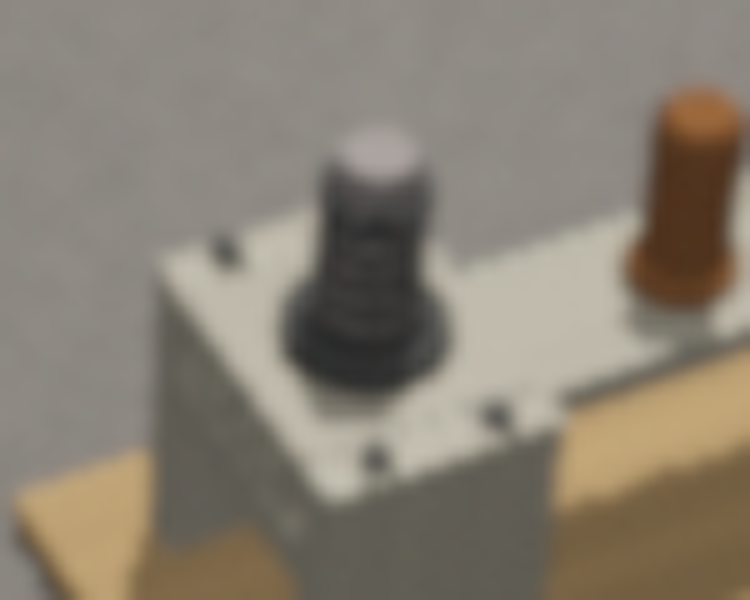

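The button top sits at (378,152). That matches the predicted position with the pin seated and the button out (376,152); pressed in, it would be near (374,180).

```bash
python3 -c "
from h import *
print(r.close_job(), r.read_state()['time'])"
```

```text
the job is handed in; nothing more can be done
the job is handed in; nothing more can be done
```

The carriage is home and locked with the ball-lock pin, and I handed the job in at about 24 s of the 64 s. The hand-in gives no verdict, so this rests on my own checks.

- **Carriage:** I gripped the handle and pushed until it met the hard stop at about 23 N. The tongue's hole then showed under the fork's hole.
- **Pin:** I took the steel ball-lock pin and stood it on its balls in the hole. I then pressed the button with closed fingers until the collar seated. The TCP stopped at 0.1471 m against a predicted 0.147 m, with about 44 N at the wrist. During the press the pin dropped ahead of the fingers for part of the stroke.
- **Last pictures:** The pin is upright, its collar is on the fork, and the button top is where it should be with the button out. The drift pin and the other things look unmoved, and the arm is clear.
- **Not confirmed:** The balls can't be seen under the lower plate, so their locking is inferred from the button being out. The networks' collar positions scattered by a few mm around the fork hole (height 0.092 to 0.099 m). That is about their stated accuracy, so they can't confirm the 3 mm centring. The 18 mm shank has only 1 mm of play each side in the 20 mm hole.

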